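# Rake two stir bars out from under the low bench shelf

### The job

Two white stir bars have rolled under the low clear shelf on the bench. Take the long-handled scoop by its black handle, reach its head in under the shelf and behind both bars, and with it draw both bars out onto the bench just in front of the shelf, fully clear of its front edge. Do not knock the scoop or the arm against the shelf or what stands on it, and finally leave the scoop lying flat on the bench, its head out from under the shelf too.

Things in the scene. Friction and masses are not known exactly. Their poses are not given: they have to be found in the camera images.
- scoop_grip (a point): Grip centre of the long-handled scoop (180 g, near its balance point), 27 mm above the bench as it lies flat. The black handle is a bar 22 mm wide (y), 12 to 42 mm above the bench, from 110 mm behind this point to 40 mm ahead, with a foot at its rear end; grip it across its width. x runs along the handle to the head, z up. A 9 mm steel shaft at this height leads to the head.
- scoop_head (a point): Middle of the head's upright back plate (140 wide, 30 high, 4 mm thick), 215 mm ahead of scoop_grip along x, 12 mm lower; its lower edge, 15 mm below, rests on the bench. Two cheeks, 132 mm apart inside, 24 mm high, run 45 mm from the plate towards the handle. No floor: open below and towards the handle, it gathers what lies between the cheeks when drawn back. Axes as scoop_grip.
- bar_a_centre (a point): Centre of a white coated stir bar, 38 mm long (its y axis), 8 mm wide and high, lying on the bench under the shelf, 30 to 70 mm in from the front edge.
- bar_b_centre (a point): Centre of the other, identical stir bar, lying beside the first (centres 40 to 80 mm apart, both close to the middle of the shelf's width).
- shelf: Fixed low shelf: clear sheet 260 mm wide (y), 140 deep (x), on two side panels, 234 mm free between them, open in front and behind. Origin: on the bench under the middle of the front edge, which faces the robot; x points level in under the shelf, z up. Clear height 70 mm under the aluminium front trim, 78 behind it; top at 86 mm; two 126 mm jars and a bottle stand on its rear half.

How it is judged (in metres and radians):
On the way:
1. the scoop's head is in under the shelf, its back plate more than 30 mm in from the front edge (x of scoop_head in the frame of shelf above 0.03 m and height (world z) of scoop_head below 0.07 m and y of scoop_head in the frame of shelf between -0.12 and 0.12 m), for 0.2 s.
At the end, for the whole second after the job is handed in: Both stir bars lie on the bench in front of the shelf, their centres 12 to 200 mm in front of its front edge and within 200 mm of its middle sideways; the scoop lies flat on the bench (within 10 degrees), its back plate in front of the shelf's front edge; all at rest (x of bar_a_centre in the frame of shelf between -0.2 and -0.012 m and y of bar_a_centre in the frame of shelf between -0.2 and 0.2 m and height (world z) of bar_a_centre between -0.01 and 0.016 m and x of bar_b_centre in the frame of shelf between -0.2 and -0.012 m and y of bar_b_centre in the frame of shelf between -0.2 and 0.2 m and height (world z) of bar_b_centre between -0.01 and 0.016 m and x of scoop_head in the frame of shelf below 0 m and height (world z) of scoop_grip below 0.045 m and height (world z) of scoop_head between 0 and 0.033 m and angle between scoop_grip's own z axis and vertical below 0.17 rad and linear speed of each of scoop, bar_a, bar_b below 0.02 m/s); the robot touches nothing.
It fails at once if a stir bar is moved with the fingers instead of the scoop (more than 2 N) (contact force between the fingers and bar_a above 2 N or contact force between the fingers and bar_b above 2 N).
It fails at once if the scoop strikes the shelf or what stands on it (more than 5 N) (contact force between scoop and shelf above 5 N).
It fails at once if the arm or gripper strikes the shelf or what stands on it (more than 5 N) (contact force between any of the arm, the fingers and shelf above 5 N).
It also fails if it takes over 42 s, if anything falls off the work surface, if the arm or the gripper's body presses on something with over 40 N, if the wrist force passes 120 N, or if a joint passes its speed limit or range.

### The arm

A 6-joint arm with a two-finger parallel gripper is mounted at the origin on a cart in front of the work surface, level with it; the furniture and walls round the work are solid. World frame = base frame: x ahead of the robot, y to its left, z up, the work surface at z = 0. Lengths are in m, angles in degrees, forces in N, time in s.
With the tool pointing down it reaches from about 0.375 to 0.925 m from the base axis. Payload 5.7 kg.
Tool frame: the origin (TCP) lies midway between the tips of the shut fingers; the grasp point (between the pads) lies 19 mm behind it; z points along the fingers, y is the line along which they close (so a half turn about z gives the same grasp; the last joint's range is limited). The gripper opens to 88 mm and grips with 3 to 60 N. Pads are 20 mm wide; open, the fingers measure 115 mm over their backs; the gripper's body (75 mm by 178 mm) begins 61 mm behind the grasp point.
Start: joints at [57.519, 20.558, 86.54, -0, 72.909, -6.595], TCP at [0.262, 0.54, 0.223] pointing down, gripper open.
Joint ranges: [-170.27, 170.27], [-57.76, 135], [12.27, 136.19], [-55.21, 235.2], [11.17, 155.16], [-170.74, 170.74]. Speed limits (degrees/s): [136.94, 136.94, 180, 180, 180, 180].

### API

Orientations are given as [roll, pitch, yaw] about the fixed x, y, z axes, in that order (R = Rz(yaw) Ry(pitch) Rx(roll)).
In Python, from bench import sensors, imaging, ticket gives the robot as it stands.
- The arm moves only by the tool servo_tool, never from a script. Its argument "commands" is a list of rows, each a list of 2 entries, a list of its own where there are three numbers: the shift along the tool's x, y, z normalised to -1 to 1, where 1 is 20 mm, then the turn, a rotation vector about the tool's x, y, z normalised to -1 to 1, where 1 is 0.1 rad. In form: [[[x, y, z], [ax, ay, az]], ...]. A call has 1 to 10 rows; each row shifts and turns the commanded pose from where the row before left it, along the tool's axes as they then stand; what a row does not reach is not made up. A row lasts 1/10 s, in which the tool goes at most 50 mm and 8.59 degrees, less where a joint would pass 70% of its speed; a pose out of reach is approached as far as the arm can. A call with a number of a shift or a turn outside -1 to 1 is refused whole. A call with a gripper value outside its range is refused whole. "hand" is the closure, from -1 (fully open) to 1 (shut), set as the call begins (left out, the last holds). The fingers move at their own pace and stop on an object; "force" is the grip in N (left out, the last holds). Time passes only in rows, so rows that do not move let the fingers close. It gives the time, the measured TCP pose, the force, the opening and the grip force at its end, in the units of the state.
- sensors.state(): the state, without advancing time (a new reading comes with each control period).
- imaging.snapshot(name): name is "scene" or "top" or "wrist"; returns the picture (400x640x3 uint8, blue, green, red); there is no depth.
- imaging.camera_model(name): a dict with "fx", "fy", "cx", "cy" (pixels), "k1" (the pictures are not rectified: a ray, as slopes to the right and down, at radius r is drawn at 1 + k1 r^2 times it, then the intrinsics apply), "R" (3x3) and "t" (3): a world point X has camera coordinates R X + t. Camera axes: x right, y down, z forward; pixel columns grow to the right and rows downward; lengths in m; the calibration is good to about 2 mm. A picture is of the moment at which its call begins: read the wrist's pose just before it. camera_model takes no time and is no camera call; for the wrist camera it gives the pose at the moment of the call.
- ticket.job_done(): hands the job in; it is judged then, once.
Trained networks look in the newest picture that a camera, given by its name, has taken for a name from the list of things; names that differ only in an ending like _2 or _b are one class to them, and where a whole thing is asked for, a point or a joint stands for the part that bears it (a point fixed in the world has none). Each returns a list of dicts, best first, with "p" (0 to 1); they miss things now and then, are a little off and sometimes report something else, mostly with a low value. They report only what shows in the picture. A call takes as long as a camera call.
- imaging.boxes_of(query, camera): "centre" ([row, column] in pixels, amid what is visible of it).
The state is a dict: "time_s": time; "joint_pos": joint angles; "dq": joint speeds; "joint_torque": joint torques, N m; "tool_pos": TCP position; "tool_rot": TCP orientation; "force": force on the tool from outside, world axes, zero at the start; "ft_torque": the same for the moment, N m; "width": finger opening in m; "finger_force": force on a finger pad.
Only numpy, scipy, OpenCV 4.12 (cv2) and the standard library are available. Lean on these libraries where they do the work, as an engineer would, in place of code of your own. Each camera call takes 0.05 s, during which the arm holds its last target. There are 200 camera calls.

## Working session

There is one attempt and no reset: what is moved stays moved. The work goes in short steps, Python scripts to look and compute and a tool call to move; the robot and the scene stay as the last step left them, time stands still between calls to the robot, and variables do not carry over. Pictures are saved under pics/ and viewed, at most 10 in all, crops included, and the job is handed in when it is done.

Besides the shell and the picture viewer there is one more tool, called after "Emit:" as a command line: name --argument value ..., lists and objects as JSON in quotes. servo_tool: Moves the arm, as the interface text tells. Its arguments: {"type":"object","properties":{"commands":{"type":"array"},"hand":{"type":"number"},"force":{"type":"number"}},"required":["commands"]}

```bash
mkdir -p pics; ls; cat > h.py <<'E'
import numpy as np, cv2
from bench import sensors, imaging, ticket
def ray(m,px):  # px=[row,col]
    p=np.array([(px[1]-m["cx"])/m["fx"],(px[0]-m["cy"])/m["fy"]]); q=p.copy()
    for _ in range(20): q=p/(1+m["k1"]*(q@q))
    R=np.array(m["R"]);t=np.array(m["t"])
    return -R.T@t, R.T@np.array([q[0],q[1],1.])
def onz(m,px,z):
    c,d=ray(m,px); return c+d*(z-c[2])/d[2]
def proj(m,X):
    c=np.array(m["R"])@np.array(X)+np.array(m["t"]); q=c[:2]/c[2]; q=q*(1+m["k1"]*(q@q))
    return np.array([m["cy"]+m["fy"]*q[1], m["cx"]+m["fx"]*q[0]])
E
python3 - <<'E'
from h import *
Z={"scoop_grip":.027,"scoop_head":.015,"bar_a_centre":.004,"shelf":0.08}
for n in ["scene","top"]:
    im=imaging.snapshot(n); cv2.imwrite(f"pics/{n}1.png",im); m=imaging.camera_model(n)
    print(n,np.round(-np.array(m["R"]).T@m["t"],3))
    for k,z in Z.items():
        for r in imaging.boxes_of(k,n)[:3]: print(k,np.round(r["p"],2),np.round(r["centre"],1),np.round(onz(m,r["centre"],z),3))
E
```

```text
pics
scene [ 0.049 -0.267  0.798]
scoop_grip 0.93 [194.9 259. ] [0.523 0.382 0.027]
scoop_head 0.6 [193.  257.3] [0.532 0.401 0.015]
shelf 0.65 [177.1 404.7] [0.803 0.096 0.08 ]
top [0.5   0.21  1.242]
scoop_grip 0.73 [227.4 241.7] [0.521 0.38  0.027]
scoop_head 0.58 [228.  245.1] [0.52  0.374 0.015]
shelf 0.63 [118.1 367.5] [0.778 0.095 0.08 ]
```

View pics/scene1.png

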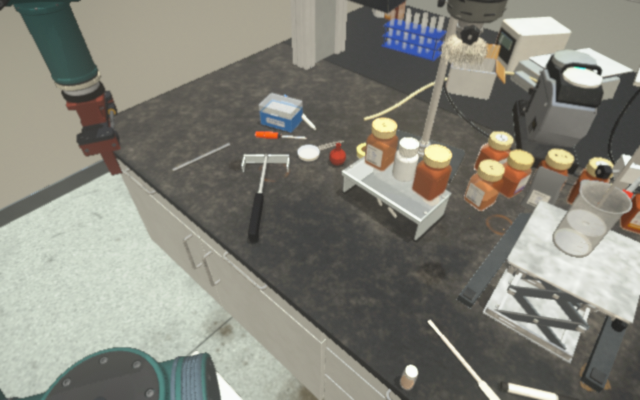

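View pics/top1.png

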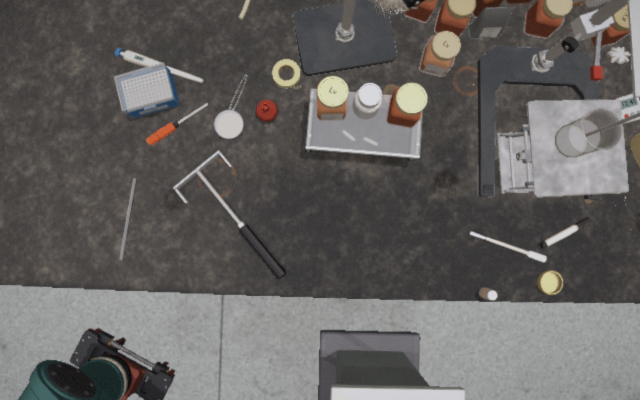

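The pictures show the scoop lying diagonally, with its head at top (172,203) and the handle end at top (272,281). The shelf's front edge runs from top (152,307) to (156,420), and two bars show at (135,348) and (141,371). I'll zoom in to get better pixels.

```bash
python3 - <<'E'
import cv2
im=cv2.imread("pics/top1.png")
a=cv2.resize(im[70:170,295:430],None,fx=5,fy=5,interpolation=cv2.INTER_CUBIC)
b=cv2.resize(im[145:285,165:295],None,fx=4,fy=4,interpolation=cv2.INTER_CUBIC)
cv2.imwrite("pics/ca.png",a);cv2.imwrite("pics/cb.png",b)
E
```

```text
(no output)
```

View pics/ca.png

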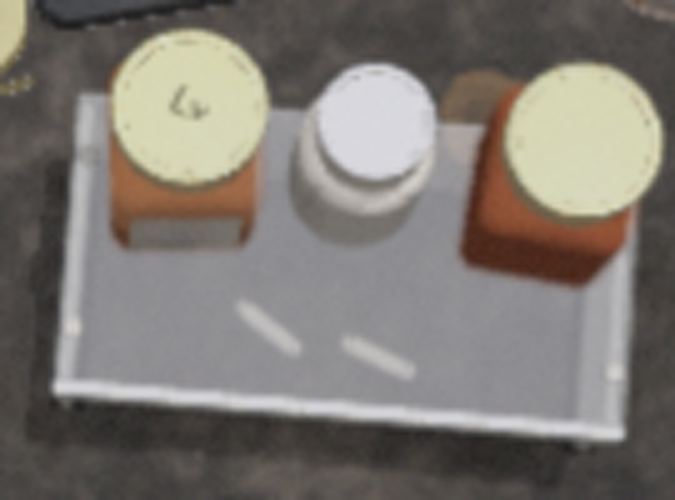

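View pics/cb.png

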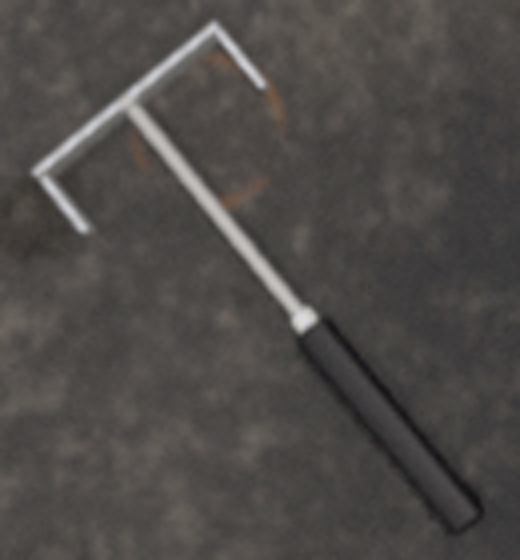

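Crop a shows bar centres at about (327,269) and (357,378) and the lower edge of the trim from (397,57) to (437,622). Crop b shows the plate's corners at (25,214) and (170,38), and the handle from (322,312) to (520,468).

```bash
cat >> h.py <<'E'
def A(r,c): return [70+(r+.5)/5-.5,295+(c+.5)/5-.5]
def B(r,c): return [145+(r+.5)/4-.5,165+(c+.5)/4-.5]
E
python3 - <<'E'
from h import *
m=imaging.camera_model("top"); P=lambda p,z: onz(m,p,z)
l,r=P(A(397,57),.07),P(A(437,622),.07); print("shelf",l,r,np.linalg.norm(l-r))
o=(l+r)/2; d=(l-r)/np.linalg.norm(l-r); yaw=np.degrees(np.arctan2(-d[0],d[1])); print("origin",o,"yaw",yaw)
x=np.array([d[1],-d[0],0])
for n,p in dict(a=A(327,269),b=A(357,378),a1=A(302,240),a2=A(352,298),b1=A(340,344),b2=A(374,412)).items():
    q=P(p,.004); print(n,q.round(4),"shelf",((q-o)@x).round(4),((q-o)@d).round(4))
h1,h2=P(B(25,214),.03),P(B(170,38),.03); hd=(h1+h2)/2
re=P(B(515,466),.042); fr=P(B(324,312),.042); print("head",hd,np.linalg.norm(h1-h2),"rear",re,"front",fr,np.linalg.norm(re-fr))
e=(hd-re)[:2]; print("yaw",np.degrees(np.arctan2(e[1],e[0])),np.linalg.norm(e)); e/=np.linalg.norm(e)
e2=(h1-h2)[:2];print("yaw from plate",np.degrees(np.arctan2(e2[1],e2[0]))+90)
print("grip",hd[:2]-.215*e, re[:2]+.11*e, fr[:2]-.04*e)
s=sensors.state();print(s["tool_rot"],s["tool_pos"],s["width"],s["time_s"])
E
```

```text
shelf [0.70384335 0.23374063 0.07      ] [ 0.69280345 -0.02587436  0.07      ] 0.25984961548114244
origin [0.6983234  0.10393314 0.07      ] yaw -2.4349868058011044
a [0.7526 0.1332 0.004 ] shelf 0.053 0.0316
b [0.7394 0.08   0.004 ] shelf 0.042 -0.0221
a1 [0.7645 0.1476 0.004 ] shelf 0.0643 0.0464
a2 [0.7407 0.1189 0.004 ] shelf 0.0417 0.0168
b1 [0.7472 0.0967 0.004 ] shelf 0.0492 -0.0052
b2 [0.7315 0.0634 0.004 ] shelf 0.0349 -0.0391
head [0.65623228 0.49369303 0.03      ] 0.13491571801254887 rear [0.41788138 0.28320924 0.042     ] front [0.52517619 0.37608197 0.042     ] 0.14190673199733195
yaw 41.44719763851066 0.3179851792650512
yaw from plate 41.443261876242794
grip [0.49507557 0.35137817] [0.50033364 0.35602149] [0.49519355 0.34960478]
[-1.79989647e+02 -1.77634395e-03  1.54115236e+02] [0.26193293 0.53975443 0.22258571] 0.08783446093977731 0.5
```

Emit:
servo_tool --commands '[[[0,0,0],[0,0,-0.98]],[[0,0,0],[0,0,-0.98]],[[0,0,0],[0,0,-0.98]],[[0,0,0],[0,0,-0.98]],[[0,0,0],[0,0,-0.98]],[[0,0,0],[0,0,-0.98]],[[0,0,0],[0,0,-0.98]],[[0,0,0],[0,0,-0.98]],[[0,0,0],[0,0,-0.98]],[[0,0,0],[0,0,-0.98]]]' --hand -1

```text
time_s: 1.5
tool_pos: [0.2619, 0.5398, 0.2226]
tool_rot: [-180.0, -0.0, -149.5]
force: [0.1, 0.4, -1.2]
width: 0.0879
finger_force: 0.0
```

Emit:
servo_tool --commands '[[[0,0,0],[0,0,-0.98]],[[0,0,0],[0,0,-0.98]],[[-0.2,-1,0],[0,0,0]],[[-0.2,-1,0],[0,0,0]],[[-0.2,-1,0],[0,0,0]],[[-0.2,-1,0],[0,0,0]],[[-0.2,-1,0],[0,0,0]],[[-0.2,-1,0],[0,0,0]],[[-0.2,-1,0],[0,0,0]],[[-0.2,-1,0],[0,0,0]]]'

```text
time_s: 2.5
tool_pos: [0.3926, 0.4406, 0.2227]
tool_rot: [-180.0, 0.0, -138.5]
force: [-0.8, 1.0, 0.2]
width: 0.088
finger_force: 0.0
```

Emit:
servo_tool --commands '[[[-0.2,-1,0.6],[0,0,0]],[[-0.2,-1,0.8],[0,0,0]],[[-0.2,-1,0.8],[0,0,0]],[[-0.2,-1,0.8],[0,0,0]],[[-0.2,-1,0.8],[0,0,0]],[[-0.2,-1,0.8],[0,0,0]],[[-0.2,-0.8,0.8],[0,0,0]],[[0,0,0],[0,0,0]],[[0,0,0],[0,0,0]],[[0,0,0],[0,0,0]]]'

```text
time_s: 3.5
tool_pos: [0.5027, 0.3586, 0.1153]
tool_rot: [180.0, 0.0, -138.5]
force: [0.2, -0.5, -0.1]
width: 0.088
finger_force: 0.0
```

```bash
python3 - <<'E'
from h import *
m=imaging.camera_model("wrist"); im=imaging.snapshot("wrist")
for r in imaging.boxes_of("scoop_grip","wrist")[:2]: print(r,onz(m,r["centre"],.03))
e=np.array([.7497,.6618])
for s in (-.11,0,.04,.215):
    p=np.r_[np.array([.4965,.3515])+s*e,.042 if s<.2 else .03]; q=proj(m,p); print(s,q); cv2.circle(im,(int(round(q[1])),int(round(q[0]))),3,(0,0,255),-1)
cv2.imwrite("pics/w1.png",im)
E
```

```text
{'centre': [171.8, 318.5], 'p': 0.74} [0.484571   0.34215785 0.03      ]
-0.11 [ 41.80341272 317.38630204]
0 [193.35781557 317.3851854 ]
0.04 [239.58281635 317.38400348]
0.215 [392.90424516 317.40374412]
```

View pics/w1.png

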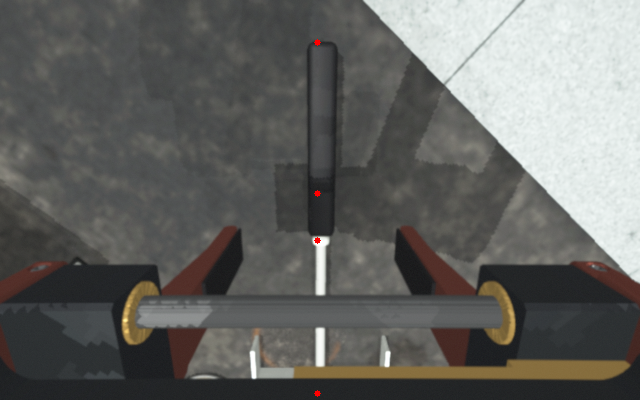

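The handle runs down column 322, midway between the fingers (about 319), and its front end is at row 237. That agrees to about 2–3 mm, so I'll descend and grip.

Emit:
servo_tool --commands '[[[0.2,0,0.9],[0,0,0]],[[0.2,0,0.9],[0,0,0]],[[0,0,0.9],[0,0,0]],[[0,0,0.9],[0,0,0]],[[0,0,0.8],[0,0,0]],[[0,0,0.5],[0,0,0]],[[0,0,0.35],[0,0,0]],[[0,0,0],[0,0,0]],[[0,0,0],[0,0,0]]]'

```text
time_s: 4.5
tool_pos: [0.4973, 0.3528, 0.0101]
tool_rot: [-180.0, 0.0, -138.5]
force: [0.8, -0.8, 1.0]
width: 0.0877
finger_force: 0.0
```

Emit:
servo_tool --commands '[[[0,0,0],[0,0,0]],[[0,0,0],[0,0,0]],[[0,0,0],[0,0,0]],[[0,0,0],[0,0,0]],[[0,0,0],[0,0,0]],[[0,0,0],[0,0,0]],[[0,0,0],[0,0,0]],[[0,0,0],[0,0,0]]]' --hand 1 --force 50

```text
time_s: 5.3
tool_pos: [0.4969, 0.3525, 0.0096]
tool_rot: [180.0, -0.0, -138.5]
force: [-1.3, 1.3, 0.1]
width: 0.0269
finger_force: 0.6
```

Emit:
servo_tool --commands '[[[0,0,0],[0,0,0]],[[0,0,0],[0,0,0]],[[0,0,0],[0,0,0]],[[0,0,0],[0,0,0]],[[0,0,-0.2],[0,0,0]],[[0,0,-0.4],[0,0,0]],[[0,0,-0.4],[0,0,0]],[[0,0,-0.3],[0,0,0]]]'

```text
time_s: 6.1
tool_pos: [0.4975, 0.3526, 0.0367]
tool_rot: [-180.0, 0.1, -138.5]
force: [-0.6, 0.2, -1.6]
width: 0.0219
finger_force: 50.0
```

Emit:
servo_tool --commands '[[[0.4,0.3,0],[0,0,0]],[[0.5,0.5,0],[0,0,0]],[[0.5,0.5,0],[0,0,0]],[[0.5,0.5,0],[0,0,0]],[[0.5,0.5,0],[0,0,0]],[[0.2,0.2,0],[0,0,0]],[[0,0,0],[0,0,0.3]],[[0,0,0],[0,0,0.5]],[[0,0,0],[0,0,0.5]]]'

```text
time_s: 7.0
tool_pos: [0.4248, 0.3557, 0.0357]
tool_rot: [-180.0, 0.0, -146.0]
force: [-0.7, 0.4, -2.6]
width: 0.0218
finger_force: 50.0
```

Emit:
servo_tool --commands '[[[0,0,0],[0,0,0.7]],[[0,0,0],[0,0,0.7]],[[0,0,0],[0,0,0.7]],[[0,0,0],[0,0,0.7]],[[0,0,0],[0,0,0.7]],[[0,0,0],[0,0,0.7]],[[0,0,0],[0,0,0.7]],[[0,0,0],[0,0,0.7]],[[0,0,0],[0,0,0.5]],[[0,0,0],[0,0,0.26]]]'

```text
time_s: 8.0
tool_pos: [0.4249, 0.3556, 0.0356]
tool_rot: [180.0, 0.0, 177.5]
force: [-0.3, 0.0, -2.2]
width: 0.022
finger_force: 50.0
```

Emit:
servo_tool --commands '[[[0,-0.5,0],[0,0,0]],[[0,-1,0],[0,0,0]],[[0,-1,0],[0,0,0]],[[0,-1,0],[0,0,0]],[[0,-1,0],[0,0,0]],[[0,-1,0],[0,0,0]],[[0,-1,0],[0,0,0]],[[0,-1,0],[0,0,0]],[[0,-1,0],[0,0,0]],[[0,-1,0],[0,0,0]]]'

```text
time_s: 9.0
tool_pos: [0.4166, 0.1644, 0.0358]
tool_rot: [-180.0, 0.0, 177.7]
force: [0.6, -1.2, -1.7]
width: 0.0218
finger_force: 50.0
```

Emit:
servo_tool --commands '[[[0,-1,0],[0,0,0]],[[0,-0.8,0],[0,0,0]],[[0,-0.5,0],[0,0,0]],[[0,0,0],[0,0,0]],[[0,0,0],[0,0,0]]]'

```text
time_s: 9.5
tool_pos: [0.4152, 0.1197, 0.0358]
tool_rot: [180.0, 0.0, 177.6]
force: [-0.3, 1.0, -1.4]
width: 0.0217
finger_force: 50.0
```

```bash
python3 - <<'E'
from h import *
m=imaging.camera_model("top"); im=imaging.snapshot("top"); s=sensors.state(); print(s["tool_pos"],s["tool_rot"])
c=cv2.resize(im[100:250,290:440],None,fx=4,fy=4,interpolation=cv2.INTER_CUBIC); cv2.imwrite("pics/t2.png",c)
E
```

```text
[0.41528741 0.12001588 0.03573955] [1.79990747e+02 2.33517935e-02 1.77608363e+02]
```

View pics/t2.png

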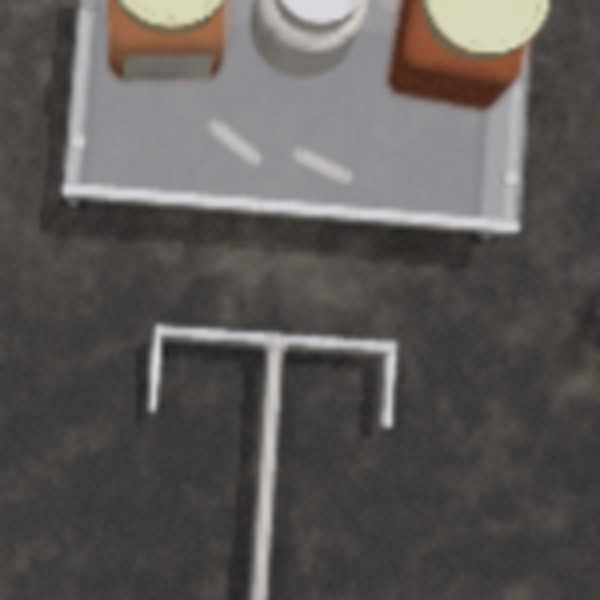

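The crop shows the head level with the shelf gap, its plate running from (327,156) to (344,396), parallel to the trim. The bars haven't moved.

```bash
python3 - <<'E'
from h import *
m=imaging.camera_model("top"); C=lambda r,c:[100+(r+.5)/4-.5,290+(c+.5)/4-.5]
o=np.array([.6983,.1039]);a=np.radians(-2.435);x=np.array([np.cos(a),np.sin(a)]);y=np.array([-x[1],x[0]])
S=lambda p,z:(lambda q:np.array([(q-o)@x,(q-o)@y]).round(4))(onz(m,p,z)[:2])
for z in (.05,.056):
    l,r=S(C(327,156),z),S(C(344,396),z); print(l,r,(l+r)/2,np.degrees(np.arctan2(r[0]-l[0],l[1]-r[1])))
print(S(C(410,151),.05),S(C(427,387),.05))
E
```

```text
[-0.0685  0.0728] [-0.0686 -0.0666] [-0.06855  0.0031 ] -0.041101699917386866
[-0.0692  0.0729] [-0.0693 -0.0658] [-0.06925  0.00355] -0.04130913452443504
[-0.1168  0.0724] [-0.117  -0.0642]
```

Emit:
servo_tool --commands '[[[0,0,0.25],[0,0,0]],[[-0.3,0,0],[0,0,0]],[[-0.6,0,0],[0,0,0]],[[-0.8,0,0],[0,0,0]],[[-0.8,0,0],[0,0,0]],[[-0.8,0,0],[0,0,0]],[[-0.8,0,0],[0,0,0]],[[0,0,0],[0,0,0]]]'

```text
time_s: 10.35
tool_pos: [0.5014, 0.1165, 0.031]
tool_rot: [180.0, 0.3, 177.6]
force: [0.3, 0.1, -1.6]
width: 0.0216
finger_force: 50.0
```

Emit:
servo_tool --commands '[[[-0.6,0,0],[0,0,0]],[[-0.8,0,0],[0,0,0]],[[-0.8,0,0],[0,0,0]],[[-0.8,0,0],[0,0,0]],[[-0.6,0,0],[0,0,0]],[[-0.4,0,0],[0,0,0]],[[0,0,0],[0,0,0]],[[0,0,0],[0,0,0]]]'

```text
time_s: 11.15
tool_pos: [0.576, 0.1129, 0.0304]
tool_rot: [-180.0, -0.1, 177.6]
force: [0.5, 0.1, -1.2]
width: 0.0219
finger_force: 50.0
```

```bash
python3 - <<'E'
from h import *
im=imaging.snapshot("top"); s=sensors.state(); print(s["tool_pos"],s["tool_rot"],s["force"])
c=cv2.resize(im[70:220,290:440],None,fx=4,fy=4,interpolation=cv2.INTER_CUBIC); cv2.imwrite("pics/t3.png",c)
E
```

```text
[0.57576355 0.11293182 0.03040422] [-1.79986696e+02 -9.04726272e-02  1.77609386e+02] [-0.1838456  -0.19913443 -1.98768404]
```

View pics/t3.png

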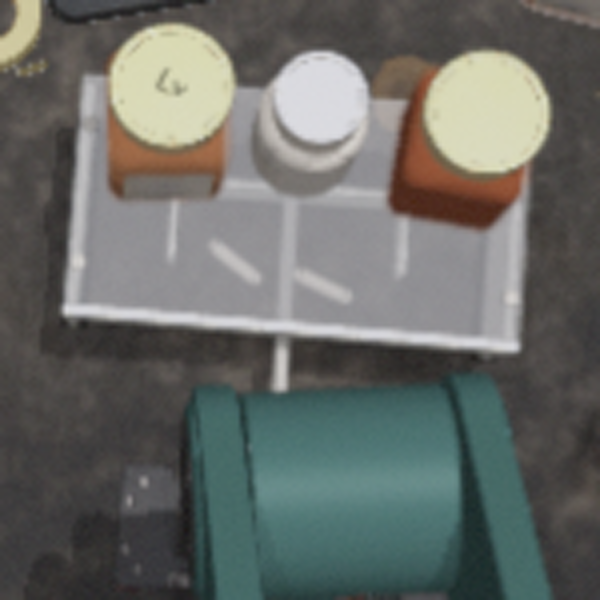

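The head is in: the plate is behind both bars (row ~190, bars at rows 240–300), and both bars lie between the cheeks. I'll lower it and draw back slowly.

Emit:
servo_tool --commands '[[[0,0,0.3],[0,0,0]],[[0,0,0.3],[0,0,0]],[[0,0,0.25],[0,0,0]],[[0,0,0.15],[0,0,0]],[[0,0,0],[0,0,0]],[[0,0,0],[0,0,0]]]'

```text
time_s: 11.8
tool_pos: [0.5769, 0.1129, 0.0105]
tool_rot: [-180.0, -0.0, 177.6]
force: [0.6, -0.3, -2.6]
width: 0.0216
finger_force: 50.0
```

Emit:
servo_tool --commands '[[[0.15,0,0],[0,0,0]],[[0.3,0,0],[0,0,0]],[[0.3,0,0],[0,0,0]],[[0.3,0,0],[0,0,0]],[[0.3,0,0],[0,0,0]],[[0.3,0,0],[0,0,0]],[[0.3,0,0],[0,0,0]],[[0.3,0,0],[0,0,0]],[[0.3,0,0],[0,0,0]],[[0.3,0,0],[0,0,0]]]'

```text
time_s: 12.8
tool_pos: [0.5195, 0.1153, 0.0107]
tool_rot: [-180.0, 0.0, 177.6]
force: [0.7, -0.5, -1.4]
width: 0.0219
finger_force: 50.0
```

Emit:
servo_tool --commands '[[[0.3,0,0],[0,0,0]],[[0.3,0,0],[0,0,0]],[[0.3,0,0],[0,0,0]],[[0.3,0,0],[0,0,0]],[[0.3,0,0],[0,0,0]],[[0.3,0,0],[0,0,0]],[[0.3,0,0],[0,0,0]],[[0.3,0,0],[0,0,0]],[[0.3,0,0],[0,0,0]],[[0.3,0,0],[0,0,0]]]'

```text
time_s: 13.8
tool_pos: [0.4595, 0.1178, 0.0107]
tool_rot: [-180.0, -0.0, 177.6]
force: [0.3, -0.9, -2.0]
width: 0.022
finger_force: 50.0
```

Emit:
servo_tool --commands '[[[0.3,0,0],[0,0,0]],[[0.3,0,0],[0,0,0]],[[0.3,0,0],[0,0,0]],[[0.2,0,0],[0,0,0]],[[0.1,0,0],[0,0,0]],[[0,0,0],[0,0,0]],[[0,0,0],[0,0,0]],[[0,0,0],[0,0,0]]]'

```text
time_s: 14.6
tool_pos: [0.4363, 0.1188, 0.0106]
tool_rot: [-180.0, 0.0, 177.6]
force: [0.4, 0.6, -2.4]
width: 0.0214
finger_force: 50.0
```

```bash
python3 - <<'E'
from h import *
im=imaging.snapshot("top"); s=sensors.state(); print(s["tool_pos"],s["tool_rot"],s["force"])
c=cv2.resize(im[100:250,290:440],None,fx=4,fy=4,interpolation=cv2.INTER_CUBIC); cv2.imwrite("pics/t4.png",c)
E
```

```text
[0.43634804 0.11882033 0.01065205] [-1.79997737e+02  1.31407560e-02  1.77602024e+02] [ 0.49637616 -0.3807226  -2.08802489]
```

View pics/t4.png

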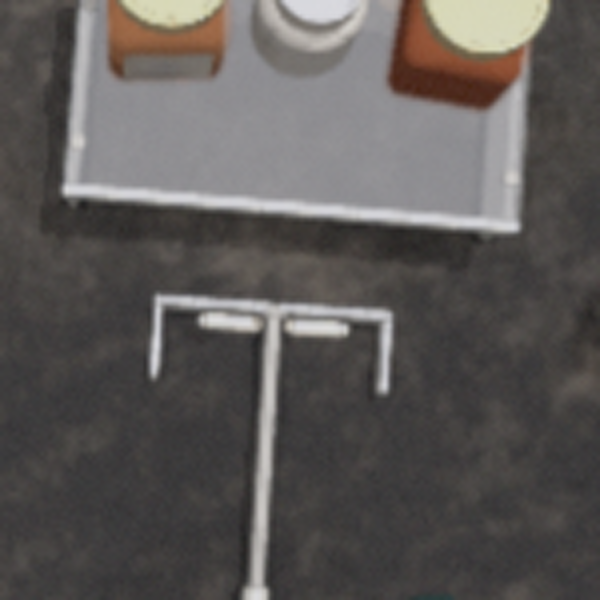

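Both bars lie inside the head, about 55 mm in front of the edge. The wrist still carries the scoop's weight, so I'll lower it 1 mm, release and rise.

Emit:
servo_tool --commands '[[[0,0,0.03],[0,0,0]],[[0,0,0.02],[0,0,0]],[[0,0,0],[0,0,0]]]'

```text
time_s: 14.95
tool_pos: [0.4361, 0.1188, 0.0096]
tool_rot: [-180.0, -0.0, 177.6]
force: [0.4, -0.2, -1.8]
width: 0.0219
finger_force: 50.0
```

Emit:
servo_tool --commands '[[[0,0,0],[0,0,0]],[[0,0,0],[0,0,0]],[[0,0,0],[0,0,0]],[[0,0,0],[0,0,0]],[[0,0,0],[0,0,0]],[[0,0,0],[0,0,0]],[[0,0,0],[0,0,0]],[[0,0,0],[0,0,0]],[[0,0,0],[0,0,0]],[[0,0,0],[0,0,0]]]' --hand -1

```text
time_s: 15.95
tool_pos: [0.436, 0.1188, 0.0096]
tool_rot: [-180.0, -0.0, 177.6]
force: [-0.4, -0.3, 0.1]
width: 0.0876
finger_force: 0.0
```

Emit:
servo_tool --commands '[[[0,0,-0.3],[0,0,0]],[[0,0,-0.6],[0,0,0]],[[0,0,-1],[0,0,0]],[[0,0,-1],[0,0,0]],[[0,0,-1],[0,0,0]],[[0,0,-1],[0,0,0]],[[0,0,-0.5],[0,0,0]],[[0,0,0],[0,0,0]],[[0,0,0],[0,0,0]],[[0,0,0],[0,0,0]]]'

```text
time_s: 16.95
tool_pos: [0.4353, 0.1187, 0.1168]
tool_rot: [-180.0, -0.1, 177.6]
force: [-0.6, 0.0, -0.2]
width: 0.0878
finger_force: 0.0
```

```bash
python3 - <<'E'
from h import *
im=imaging.snapshot("top"); s=sensors.state(); print(s["tool_pos"],s["width"],s["force"],s["time_s"])
c=cv2.resize(im[120:290,290:440],None,fx=3.5,fy=3.5,interpolation=cv2.INTER_CUBIC); cv2.imwrite("pics/t5.png",c)
E
```

```text
[0.4352411  0.11871166 0.11673948] 0.08729925450594535 [-0.91835656  0.28573676  0.3350502 ] 17.0
```

View pics/t5.png

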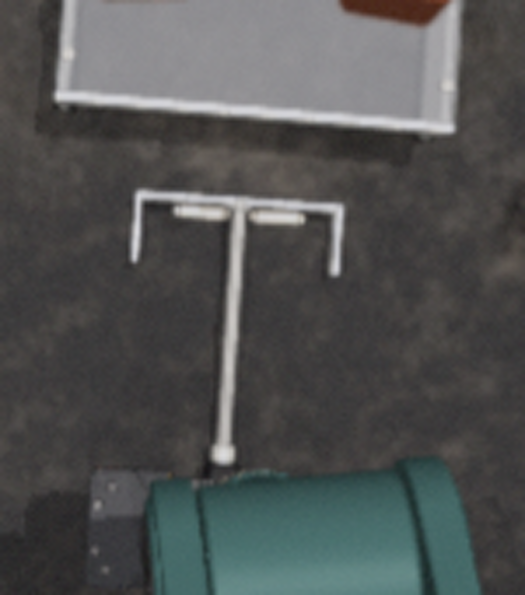

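The scoop lies flat with its plate at row ~198, in front of the trim at row ~115. Both bars are inside the head, and the gripper is clear above.

```bash
python3 -c "
from bench import ticket; print(ticket.job_done())"
```

```text
the job is handed in; nothing more can be done
None
```

I drew both stir bars out to about 55 mm in front of the shelf, left the scoop flat on the bench with its head clear and the arm off it, and handed the job in at about 17 s; the hand-in gave no verdict.

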